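# Turn the row of painted mugs round for the display rack

### The job

Move the four painted mugs from the wooden painting rack to the grey display rack, one to a bay, in reverse order: the mug at the left end of the wooden rack goes to the right end of the grey one and so on, so that a customer across the table reads the row as the painter did (the glaze swatch at each wooden bay shows which mug stood there). Set every mug down gently, upright and flat on the floor of its bay, without dropping one or tipping one over, and let go of them all.

Things in the scene. Friction and masses are not known exactly. Their poses are not given: they have to be found in the camera images.
- mug_burgundy: loose burgundy (dark red) glazed espresso mug with painted flowers: straight round body 60 mm across, 68 mm high, open top, wall 4 mm, about 0.16 kg. Handle along its +y out to 50 mm from the axis, 22 to 60 mm up, 8 mm thick. Origin: centre of the underside, z up its axis. Starts upright in the painting-rack bay beside its swatch, handle roughly to the left (+y)
- mug_teal: loose teal (blue-green) glazed espresso mug with painted flowers: straight round body 60 mm across, 68 mm high, open top, wall 4 mm, about 0.16 kg. Handle along its +y out to 50 mm from the axis, 22 to 60 mm up, 8 mm thick. Origin: centre of the underside, z up its axis. Starts upright in the painting-rack bay beside its swatch, handle roughly to the left (+y)
- mug_mustard: loose mustard (yellow) glazed espresso mug with painted flowers: straight round body 60 mm across, 68 mm high, open top, wall 4 mm, about 0.16 kg. Handle along its +y out to 50 mm from the axis, 22 to 60 mm up, 8 mm thick. Origin: centre of the underside, z up its axis. Starts upright in the painting-rack bay beside its swatch, handle roughly to the left (+y)
- mug_cream: loose cream (off-white) glazed espresso mug with painted flowers: straight round body 60 mm across, 68 mm high, open top, wall 4 mm, about 0.16 kg. Handle along its +y out to 50 mm from the axis, 22 to 60 mm up, 8 mm thick. Origin: centre of the underside, z up its axis. Starts upright in the painting-rack bay beside its swatch, handle roughly to the left (+y)
- swatch_burgundy: flat burgundy glaze swatch tile, 22 x 56 x 5 mm, fixed on the painting rack's ledge at rack x = -58 mm, level with the middle of the bay where the burgundy mug stands at the start; it stays and so records the starting order. Origin: centre of its underside, 14 mm above the table
- swatch_teal: flat teal glaze swatch tile, 22 x 56 x 5 mm, fixed on the painting rack's ledge at rack x = -58 mm, level with the middle of the bay where the teal mug stands at the start; it stays and so records the starting order. Origin: centre of its underside, 14 mm above the table
- swatch_mustard: flat mustard glaze swatch tile, 22 x 56 x 5 mm, fixed on the painting rack's ledge at rack x = -58 mm, level with the middle of the bay where the mustard mug stands at the start; it stays and so records the starting order. Origin: centre of its underside, 14 mm above the table
- swatch_cream: flat cream glaze swatch tile, 22 x 56 x 5 mm, fixed on the painting rack's ledge at rack x = -58 mm, level with the middle of the bay where the cream mug stands at the start; it stays and so records the starting order. Origin: centre of its underside, 14 mm above the table
- painting_rack: fixed brown wooden rack, full of mugs at the start, with a 26 mm wide, 14 mm high ledge for swatches along its -x (robot) side; without it 90 x 374 mm (x, y); four bays, centres at rack x = 0, y = +138, +46, -46, -138 mm, each 80 x 86 mm inside, floor 8 mm and walls 20 mm above the table. Origin: centre of the underside, on the table; y points to the robot's left within 0.1 rad
- display_rack: fixed grey rack without ledge, empty at the start, nearer or farther than the wooden one; 90 x 374 mm (x, y); four bays, centres at rack x = 0, y = +138, +46, -46, -138 mm, each 80 x 86 mm inside, floor 8 mm and walls 20 mm above the table. Origin: centre of the underside, on the table; y points to the robot's left within 0.1 rad
Things that resemble listed ones, but are neither listed nor needed, are in the scene too. What is shaped like the mug_teal but purple is not meant.

How it is judged:
By the outcome, as a careful person would: the job done as asked, in the order asked, and still so for the second after the job is handed in, with the robot touching nothing.
It also fails if it takes over 88 s, if anything falls off the work surface, if the arm or the gripper's body presses on something with over 40 N, if the wrist force passes 120 N, or if a joint passes its speed limit or range.

### The arm

A 6-joint arm with a two-finger parallel gripper is mounted at the origin on the work surface. World frame = base frame: x ahead of the robot, y to its left, z up, the work surface at z = 0. Lengths are in m, angles in rad, forces in N, time in s.
With the tool pointing down it reaches from about 0.275 to 0.725 m from the base axis. Payload 5.6 kg.
Tool frame: the origin (TCP) lies between the finger pads; the fingertips stand 17 mm ahead of it and the grasp point (between the pads) lies 2 mm behind it; z points along the fingers, y is the line along which they close (so a half turn about z gives the same grasp; the last joint's range is limited). The gripper opens to 85 mm and grips with 20 to 120 N. Pads are 22 mm wide; open, the fingers measure 114 mm over their backs; the gripper's body (76 mm by 85 mm) begins 54 mm behind the grasp point. The pads swing forward as they close: fully open they stand 13 mm farther back than shut.
Start: joints at [-0.861, 0.255, 0.108, 0, -1.424, -0.285], TCP at [0.227, -0.501, 0.248] pointing down, gripper open.
Joint ranges: [-2.95, 2.95], [-1.21, 1.97], [-1.09, 1.5], [-2.87, 1.71], [-2.94, -0.07], [-3.05, 3.05]. Speed limits (rad/s): [2.57, 2.57, 3.14, 3.14, 3.14, 3.14].

### API

Orientations are given as a unit quaternion [x, y, z, w].
In Python, from bench import manip gives the robot as it stands.
- The arm moves only by the shell command python3 -m creep 'ROWS' [OPENING] [FORCE]. ROWS is JSON, a list of rows, each an object with "xyz": the shift along the world's x, y, z in m, a list of three; "twist": the turn about the world's z in rad. In form: [{"xyz": [x, y, z], "twist": twist}, ...]. A call has exactly 10 rows; each row is the pose to reach, as a shift and turn from the pose commanded when the call began; what a row does not reach only later rows make up. A row lasts 1/12 s, in which the tool goes at most 41.7 mm and 7.16 degrees, less where a joint would pass 70% of its speed; a pose out of reach is approached as far as the arm can. A call with a gripper value outside its range is refused whole. OPENING is the finger opening in m, from 0 to 0.0854, set as the call begins (- or left out, the last holds). The fingers move at their own pace and stop on an object; FORCE is the grip in N (left out, the last holds). Time passes only in rows, so rows that repeat a pose let the fingers close, or fill a call up. It gives the time, the measured TCP pose, the force, the opening and the grip force at its end, in the units of the state.
- manip.state(): the state, without advancing time (a new reading comes with each control period).
- manip.get_image(name): name is "scene" or "top" or "wrist"; returns a dict with "pixels" (400x640x3 uint8, red, green, blue), "intrinsics" (3x3 intrinsics, pixels), "cam_to_world" (4x4, takes a point from camera to world coordinates). Camera axes: x right, y down, z forward; pixel columns grow to the right and rows downward; lengths in m; the calibration is good to about 2 mm. A picture is of the moment at which its call begins. There is no depth.
- manip.close_job(): hands the job in; it is judged then, once.
The state is a dict: "clock": time; "joints": joint angles; "dq": joint speeds; "joint_efforts": joint torques, N m; "eef_pos": TCP position; "tcp_rot": TCP orientation; "force": force on the tool from outside, world axes, zero at the start; "wrist_torque": the same for the moment, N m; "finger_gap": finger opening in m; "grasp_force": force on a finger pad.
Only numpy, scipy, OpenCV 4.12 (cv2) and the standard library are available. Lean on these libraries where they do the work, as an engineer would, in place of code of your own. Each camera call takes 0.05 s, during which the arm holds its last target. There are 200 camera calls.

## Working session

There is one attempt and no reset: what is moved stays moved. The work goes in short steps, Python scripts to look and compute and a shell command to move; the robot and the scene stay as the last step left them, time stands still between calls to the robot, and variables do not carry over. Pictures are saved under pics/ and viewed, at most 14 in all, crops included, and the job is handed in when it is done.

```bash
mkdir -p pics
python3 - <<'E'
from bench import manip
import cv2,numpy as np
for n in("top","scene"):
    d=manip.get_image(n);cv2.imwrite(f"pics/{n}0.png",d["pixels"][:,:,::-1]);np.savez(f"{n}0.npz",**d)
    print(n,np.round(d["intrinsics"],1).tolist(),np.round(d["cam_to_world"],3).tolist())
s=manip.state();print(s)
E
```

```text
top [[365.8, 0.0, 324.6], [0.0, 365.8, 197.8], [0.0, 0.0, 1.0]] [[-0.029, -0.995, 0.095, 0.464], [-0.999, 0.027, -0.023, 0.079], [0.02, -0.096, -0.995, 0.769], [0.0, 0.0, 0.0, 1.0]]
scene [[448.9, 0.0, 321.5], [0.0, 448.9, 200.0], [0.0, 0.0, 1.0]] [[0.602, 0.455, -0.656, 1.245], [0.799, -0.347, 0.491, -0.462], [-0.005, -0.82, -0.572, 0.654], [0.0, 0.0, 0.0, 1.0]]
{'clock': 0.1, 'joints': array([-8.61382212e-01,  2.55706192e-01,  1.07124388e-01, -4.01498293e-04,
       -1.42389985e+00, -2.84583779e-01]), 'dq': array([-8.55533472e-06, -7.71465200e-04,  2.81497343e-03,  1.74098739e-03,
       -1.14013162e-03, -6.36457116e-04]), 'joint_efforts': array([-1.53738849e-03, -3.87602520e+01,  2.38476670e+01,  5.37782729e+00,
       -3.74628245e-03, -1.13720165e-05]), 'eef_pos': array([ 0.22655743, -0.50071733,  0.24747589]), 'tcp_rot': array([-2.10792433e-01,  9.77530460e-01,  8.35388560e-04, -2.27233735e-04]), 'force': array([0.25053207, 0.63728018, 0.60515543]), 'wrist_torque': array([-0.00491088, -0.01930766,  0.03358082]), 'grasp_force': 0.0, 'finger_gap': 0.08509465831584061}
```

View pics/top0.png

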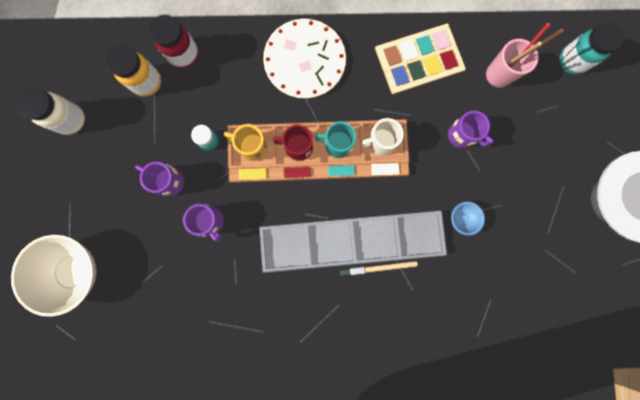

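View pics/scene0.png

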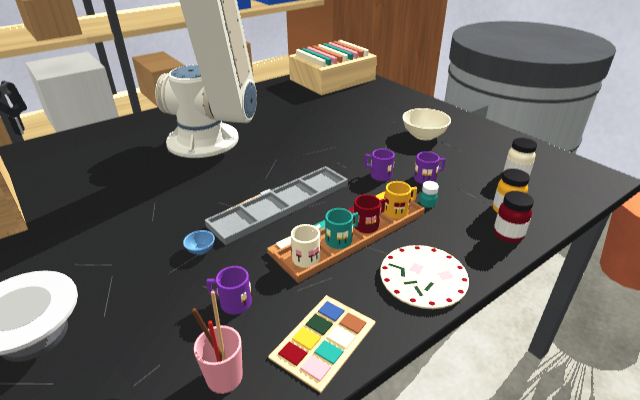

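The top view shows the grey rack at about (260-446, 212-272) and the wooden one at (228-409, 120-182). The wooden rack's mugs and swatches agree, left to right: mustard (248,140), burgundy (298,142), teal (340,138), cream (386,135). The look-alikes are three purple mugs at (160,178), (203,221) and (470,129). They stand off the rack and are the wrong colour, so they are not meant. The grey rack should read cream, teal, burgundy, mustard from left to right.

```bash
cat > h.py <<'E'
import cv2,numpy as np
from scipy.optimize import least_squares
def cast(px,d,z):
    px=np.atleast_2d(px).astype(float);K=d["intrinsics"];T=d["cam_to_world"]
    r=np.c_[px,np.ones(len(px))]@np.linalg.inv(K).T@T[:3,:3].T;o=T[:3,3]
    return (o+r*((z-o[2])/r[:,2])[:,None])[:,:2]
RNG={"mustard":((18,120,90),(32,255,255)),"burgundy":((170,120,40),(180,255,255)),"teal":((78,100,50),(95,255,255)),"cream":((0,0,165),(40,75,255))}
def mask(d,c):
    hsv=cv2.cvtColor(np.ascontiguousarray(d["pixels"]),cv2.COLOR_RGB2HSV);m=cv2.inRange(hsv,*[np.array(v) for v in RNG[c]])
    if c=="burgundy": m|=cv2.inRange(hsv,np.array((0,150,40)),np.array((4,255,200)))
    return m
def blobs(m,box,amin):
    x0,y0,x1,y1=box;k=np.zeros_like(m);k[y0:y1,x0:x1]=m[y0:y1,x0:x1]
    cs=cv2.findContours(k,cv2.RETR_EXTERNAL,cv2.CHAIN_APPROX_NONE)[0]
    return k,sorted([c for c in cs if cv2.contourArea(c)>amin],key=cv2.contourArea)[::-1]
def rim(c,d,z,shape=(400,640)):
    """circle r=30mm at height z fitted to the outline away from the camera nadir, handle opened away"""
    m=np.zeros(shape,np.uint8);cv2.drawContours(m,[cv2.convexHull(c)*0+0] if 0 else [c],-1,255,-1)
    m=cv2.morphologyEx(m,cv2.MORPH_OPEN,cv2.getStructuringElement(cv2.MORPH_ELLIPSE,(17,17)))
    c=max(cv2.findContours(m,cv2.RETR_EXTERNAL,cv2.CHAIN_APPROX_NONE)[0],key=cv2.contourArea)[:,0]
    p=cast(c,d,z);g=p.mean(0);n=g-d["cam_to_world"][:2,3];n/=np.linalg.norm(n)
    u=(p-g)/np.linalg.norm(p-g,axis=1)[:,None];p=p[u@n>-0.1]
    s=least_squares(lambda q:np.hypot(*(p-q).T)-.03,g,loss="soft_l1",f_scale=.001);return s.x,np.abs(s.fun).mean()
E
python3 - <<'E'
from h import *
d=np.load("top0.npz");d=dict(d)
sw=[]
for c in RNG:
    k,b=blobs(mask(d,c),(225,164,412,182),60);s=cast(cv2.minAreaRect(b[0])[0],d,.019)[0];sw.append(s)
    k,b=blobs(mask(d,c),(222,110,412,164),150)
    q,e=rim(b[0],d,.076);print(c,"swatch",s.round(4),"mug",q.round(4),"res",round(e,4),cv2.boundingRect(b[0]))
sw=np.array(sw);v=sw[0]-sw[3];print("pitch*3",np.linalg.norm(v));v/=np.linalg.norm(v);ux=np.array([v[1],-v[0]])
print("wood yaw",np.arctan2(-v[0],v[1]));
for i in range(4):print("woodbay",(sw.mean(0)+ux*.058+v*(.138-.092*i)).round(4))
hsv=cv2.cvtColor(np.ascontiguousarray(d["pixels"]),cv2.COLOR_RGB2HSV)
m=cv2.inRange(hsv,np.array((0,0,85)),np.array((180,60,200)));m=cv2.morphologyEx(m,cv2.MORPH_CLOSE,np.ones((9,9)))
k,b=blobs(m,(250,200,452,280),3000);p=cast(b[0][:,0],d,.02)
(c,w,a)=cv2.minAreaRect((p*1000).astype(np.float32));print("grey",c,w,a)
R=cv2.boxPoints((c,w,a))/1000;o=np.array(c)/1000
e=[R[(i+1)%4]-R[i] for i in range(4)];v=max(e,key=np.linalg.norm);v=v/np.linalg.norm(v)*np.sign(v[1])
print("grey yaw",np.arctan2(-v[0],v[1]))
for y in(.138,.046,-.046,-.138):print("greybay",(o+v*y).round(4))
cv2.imwrite("pics/crop.png",cv2.resize(d["pixels"][100:285,190:460,::-1],None,fx=2.9,fy=2.9,interpolation=cv2.INTER_CUBIC))
E
```

```text
mustard swatch [0.5901 0.2112] mug [0.6471 0.209 ] res 0.0008 (224, 124, 43, 36)
burgundy swatch [0.591  0.1182] mug [0.6429 0.1129] res 0.0008 (273, 125, 40, 35)
teal swatch [0.5926 0.026 ] mug [0.6468 0.0297] res 0.0012 (316, 121, 40, 36)
cream swatch [ 0.5924 -0.0647] mug [ 0.6529 -0.0627] res 0.0005 (362, 118, 42, 37)
pitch*3 0.2759056920910919
wood yaw 0.00846604409418942
woodbay [0.6484 0.2112]
woodbay [0.6491 0.1192]
woodbay [0.6499 0.0272]
woodbay [ 0.6507 -0.0648]
grey (440.3580322265625, 7.027252197265625) (126.1836166381836, 380.2176513671875) 0.16531939804553986
grey yaw 0.0028853337
greybay [0.44  0.145]
greybay [0.4402 0.053 ]
greybay [ 0.4405 -0.039 ]
greybay [ 0.4408 -0.131 ]
```

View pics/crop.png

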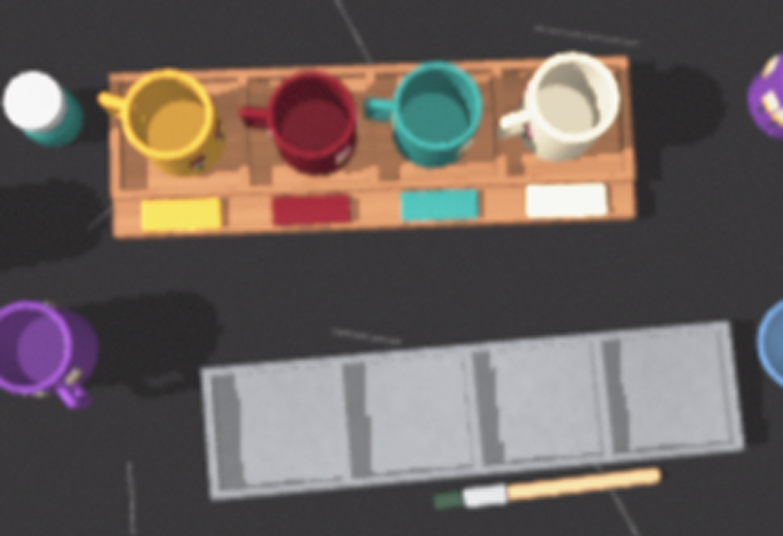

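The crop confirms the mapping by swatch: the four mugs match their tiles, and the purple mug stands outside the rack. The brush at crop (550,488) merged with the grey mask, so I will refit the rack without it.

Run:
```python
from h import *
d=dict(np.load("top0.npz"))
hsv=cv2.cvtColor(np.ascontiguousarray(d["pixels"]),cv2.COLOR_RGB2HSV)
m=cv2.inRange(hsv,np.array((0,0,85)),np.array((180,60,200)));m=cv2.morphologyEx(cv2.morphologyEx(m,cv2.MORPH_CLOSE,np.ones((5,5))),cv2.MORPH_OPEN,np.ones((19,19)))
k,b=blobs(m,(250,200,452,280),1000);pa=cast(np.vstack(b)[:,0],d,.02)
pb=cast([(259.7,226.9),(441,211),(446.2,254.5),(263.1,271.7)],d,.02)
for p in(pa,pb):
    (c,w,a)=cv2.minAreaRect((p*1000).astype(np.float32));print("grey",np.round(c,1),np.round(w,1),a)
    R=cv2.boxPoints((c,w,a))/1000;o=np.array(c)/1000
    v=max([R[(i+1)%4]-R[i] for i in range(4)],key=np.linalg.norm);v=v/np.linalg.norm(v)*np.sign(v[1])
    print("yaw",np.arctan2(-v[0],v[1]),[(o+v*y).round(4).tolist() for y in(.138,.046,-.046,-.138)])
```

```text
grey [442.7   7.1] [102.3 377.6] 3.1766438484191895
yaw 0.055442818 [[0.4351, 0.1449], [0.4402, 0.053], [0.4453, -0.0388], [0.4504, -0.1307]]
grey [445.8   6.3] [ 90.2 373.7] 3.440851926803589
yaw 0.06005411 [[0.4376, 0.1441], [0.4431, 0.0522], [0.4486, -0.0396], [0.4541, -0.1314]]
```

```bash
python3 -m creep '[{"xyz":[0.02,0.02,0],"twist":0.1},{"xyz":[0.05,0.05,0],"twist":0.22},{"xyz":[0.08,0.08,0],"twist":0.34},{"xyz":[0.11,0.11,0],"twist":0.46},{"xyz":[0.135,0.14,0],"twist":0.58},{"xyz":[0.16,0.165,0],"twist":0.7},{"xyz":[0.185,0.19,0],"twist":0.82},{"xyz":[0.21,0.215,0],"twist":0.94},{"xyz":[0.23,0.235,0],"twist":1.05},{"xyz":[0.25,0.255,0],"twist":1.155}]' 0.085 40
python3 -m creep '[{"xyz":[0.025,0.025,0],"twist":0},{"xyz":[0.05,0.05,0],"twist":0},{"xyz":[0.075,0.08,-0.01],"twist":0},{"xyz":[0.1,0.11,-0.02],"twist":0},{"xyz":[0.125,0.135,-0.03],"twist":0},{"xyz":[0.145,0.155,-0.05],"twist":0},{"xyz":[0.16,0.17,-0.07],"twist":0},{"xyz":[0.17,0.18,-0.085],"twist":0},{"xyz":[0.176,0.183,-0.09],"twist":0},{"xyz":[0.176,0.183,-0.09],"twist":0}]'
python3 - <<'E'
from bench import manip
import cv2
d=manip.get_image("wrist");cv2.imwrite("pics/w1.png",d["pixels"][:,:,::-1])
s=manip.state();print(s["joints"].round(2),s["eef_pos"],s["tcp_rot"])
E
```

```text
clock: 0.93
eef_pos: [0.4775, -0.2444, 0.2479]
tcp_rot: [0.712, -0.702, -0.0, 0.0]
force: [0.5, 0.2, 0.7]
finger_gap: 0.0852
grasp_force: 0.0
clock: 1.77
eef_pos: [0.6523, -0.0628, 0.156]
tcp_rot: [0.711, -0.704, -0.001, 0.002]
force: [-0.5, -0.6, -0.3]
finger_gap: 0.085
grasp_force: 0.0
[ 0.14  0.5   0.24  0.   -1.31 -0.13] [ 0.65249217 -0.0636795   0.15791235] [ 7.10287827e-01 -7.03910942e-01 -2.40567222e-04  7.28584862e-04]
```

View pics/w1.png

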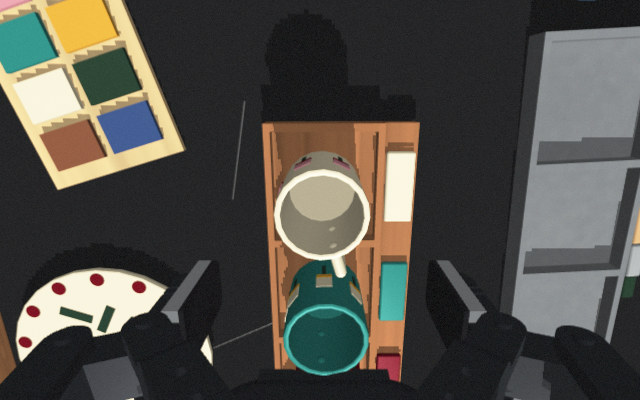

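The wrist view shows the cream rim centred at about (322,214), the teal one at (325,340), and the fingers straddling the row left and right. I will check the calibration against it.

Run:
```python
from h import *
from bench import manip
d=manip.get_image("wrist");np.savez("w1.npz",**d)
print(d["cam_to_world"].round(3).tolist())
print("cream",cast([(322,214.5)],d,.076),"teal",cast([(326,340)],d,.076))
print("cream swatch",cast([(400,186)],d,.019))
print("grey corner -y -x.. visible",cast([(547,33)],d,.02))
K=d["intrinsics"];T=np.linalg.inv(d["cam_to_world"])
for p in([.653,-.063,.076],[.6525,-.0637,.056],[.4541+.045,-.1314-.046,.02]):
    q=K@(T@np.r_[p,1])[:3];print(p,(q[:2]/q[2]).round(1))
```

```text
[[-1.0, -0.01, -0.004, 0.653], [-0.011, 0.956, 0.292, -0.139], [0.001, 0.292, -0.956, 0.283], [0.0, 0.0, 0.0, 1.0]]
cream [[ 0.65296519 -0.06538689]] teal [[0.64923839 0.02761303]]
cream swatch [[ 0.59275436 -0.06917776]]
grey corner -y -x.. visible [[ 0.50073476 -0.17838601]]
[0.653, -0.063, 0.076] [321.9 218.1]
[0.6525, -0.0637, 0.056] [322.7 207. ]
[0.4991, -0.1774, 0.02] [549.1  34.6]
```

```bash
python3 -m creep '[{"xyz":[0,-0.001,-0.01],"twist":0},{"xyz":[0,-0.001,-0.03],"twist":0},{"xyz":[0,-0.001,-0.05],"twist":0},{"xyz":[0,-0.001,-0.07],"twist":0},{"xyz":[0,-0.001,-0.085],"twist":0},{"xyz":[0,-0.001,-0.096],"twist":0},{"xyz":[0,-0.001,-0.103],"twist":0},{"xyz":[0,-0.001,-0.106],"twist":0},{"xyz":[0,-0.001,-0.106],"twist":0},{"xyz":[0,-0.001,-0.106],"twist":0}]'
python3 -m creep '[{"xyz":[0,0,0],"twist":0},{"xyz":[0,0,0],"twist":0},{"xyz":[0,0,0],"twist":0},{"xyz":[0,0,0],"twist":0},{"xyz":[0,0,0],"twist":0},{"xyz":[0,0,0],"twist":0},{"xyz":[0,0,0],"twist":0},{"xyz":[0,0,0],"twist":0},{"xyz":[0,0,0],"twist":0},{"xyz":[0,0,0],"twist":0}]' 0.045 35
python3 -m creep '[{"xyz":[0,0,0.002],"twist":0},{"xyz":[0,0,0.006],"twist":0},{"xyz":[0,0,0.014],"twist":0},{"xyz":[0,0,0.026],"twist":0},{"xyz":[0,0,0.04],"twist":0},{"xyz":[0,0,0.056],"twist":0},{"xyz":[0,0,0.072],"twist":0},{"xyz":[0,0,0.084],"twist":0},{"xyz":[0,0,0.09],"twist":0},{"xyz":[0,0,0.09],"twist":0}]'
```

```text
clock: 2.7
eef_pos: [0.6533, -0.0643, 0.0533]
tcp_rot: [0.71, -0.704, 0.001, -0.001]
force: [0.2, -0.3, 0.4]
finger_gap: 0.0845
grasp_force: 0.0
clock: 3.53
eef_pos: [0.6533, -0.0641, 0.0535]
tcp_rot: [0.71, -0.704, 0.001, -0.001]
force: [-1.7, -0.0, 6.3]
finger_gap: 0.0597
grasp_force: 38.6
clock: 4.37
eef_pos: [0.6535, -0.0641, 0.1442]
tcp_rot: [0.71, -0.704, 0.001, -0.001]
force: [0.6, -0.0, -1.8]
finger_gap: 0.0605
grasp_force: 38.3
```

```bash
python3 -m creep '[{"xyz":[-0.008,0.006,0],"twist":0.005},{"xyz":[-0.024,0.02,0],"twist":0.01},{"xyz":[-0.046,0.042,0],"twist":0.02},{"xyz":[-0.07,0.066,0],"twist":0.03},{"xyz":[-0.096,0.092,0],"twist":0.04},{"xyz":[-0.122,0.118,0],"twist":0.05},{"xyz":[-0.148,0.142,0],"twist":0.05},{"xyz":[-0.172,0.166,0],"twist":0.05},{"xyz":[-0.192,0.186,0],"twist":0.05},{"xyz":[-0.206,0.199,0],"twist":0.05}]'
python3 -m creep '[{"xyz":[-0.008,0.007,0],"twist":0},{"xyz":[-0.01,0.009,-0.004],"twist":0},{"xyz":[-0.01,0.009,-0.012],"twist":0},{"xyz":[-0.01,0.009,-0.026],"twist":0},{"xyz":[-0.01,0.009,-0.042],"twist":0},{"xyz":[-0.01,0.009,-0.058],"twist":0},{"xyz":[-0.01,0.009,-0.07],"twist":0},{"xyz":[-0.01,0.009,-0.077],"twist":0},{"xyz":[-0.01,0.009,-0.08],"twist":0},{"xyz":[-0.01,0.009,-0.08],"twist":0}]'
python3 - <<'E'
from bench import manip
import cv2
d=manip.get_image("scene");cv2.imwrite("pics/s1.png",cv2.resize(d["pixels"][130:280,180:460,::-1],None,fx=2.8,fy=2.8))
print(manip.state()["eef_pos"],manip.state()["force"])
E
```

```text
clock: 5.2
eef_pos: [0.4443, 0.136, 0.1415]
tcp_rot: [0.728, -0.686, -0.001, 0.001]
force: [0.1, 1.2, -1.1]
finger_gap: 0.0602
grasp_force: 38.4
clock: 6.03
eef_pos: [0.4367, 0.1432, 0.0614]
tcp_rot: [0.727, -0.686, -0.0, 0.001]
force: [0.2, 0.3, -1.8]
finger_gap: 0.0605
grasp_force: 38.4
[0.4370954  0.14356403 0.06216327] [ 0.39792614 -0.82389136 -2.30329196]
```

View pics/s1.png

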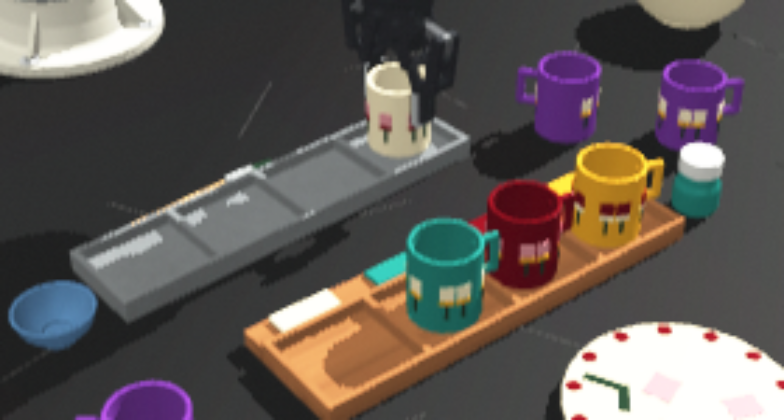

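The cream mug hangs centred over the leftmost grey bay at crop (400,110). I will lower it the last few millimetres.

```bash
python3 -m creep '[{"xyz":[0,0,-0.002],"twist":0},{"xyz":[0,0,-0.004],"twist":0},{"xyz":[0,0,-0.005],"twist":0},{"xyz":[0,0,-0.006],"twist":0},{"xyz":[0,0,-0.007],"twist":0},{"xyz":[0,0,-0.008],"twist":0},{"xyz":[0,0,-0.0085],"twist":0},{"xyz":[0,0,-0.009],"twist":0},{"xyz":[0,0,-0.009],"twist":0},{"xyz":[0,0,-0.009],"twist":0}]'
```

```text
clock: 6.92
eef_pos: [0.4367, 0.1439, 0.0536]
tcp_rot: [0.728, -0.686, 0.0, -0.0]
force: [-1.8, 0.1, 2.7]
finger_gap: 0.0602
grasp_force: 38.8
```

```bash
python3 -m creep '[{"xyz":[0,0,0],"twist":0},{"xyz":[0,0,0],"twist":0},{"xyz":[0,0,0],"twist":0},{"xyz":[0,0,0],"twist":0},{"xyz":[0,0,0],"twist":0},{"xyz":[0,0,0],"twist":0},{"xyz":[0,0,0],"twist":0},{"xyz":[0,0,0],"twist":0},{"xyz":[0,0,0],"twist":0},{"xyz":[0,0,0],"twist":0}]' 0.085
python3 -m creep '[{"xyz":[0,0,0.006],"twist":0},{"xyz":[0,0,0.02],"twist":0},{"xyz":[0,0,0.04],"twist":0},{"xyz":[0,0,0.065],"twist":0},{"xyz":[0.004,-0.002,0.085],"twist":0},{"xyz":[0.02,-0.011,0.098],"twist":-0.01},{"xyz":[0.045,-0.025,0.104],"twist":-0.02},{"xyz":[0.075,-0.041,0.104],"twist":-0.03},{"xyz":[0.105,-0.058,0.104],"twist":-0.04},{"xyz":[0.135,-0.074,0.104],"twist":-0.05}]'
python3 -m creep '[{"xyz":[0.03,-0.016,0],"twist":0},{"xyz":[0.053,-0.029,0],"twist":0},{"xyz":[0.068,-0.037,0],"twist":0},{"xyz":[0.074,-0.04,0],"twist":0},{"xyz":[0.074,-0.04,0],"twist":0},{"xyz":[0.074,-0.04,-0.005],"twist":0},{"xyz":[0.074,-0.04,-0.014],"twist":0},{"xyz":[0.074,-0.04,-0.022],"twist":0},{"xyz":[0.074,-0.04,-0.025],"twist":0},{"xyz":[0.074,-0.04,-0.025],"twist":0}]'
python3 - <<'E'
from h import *
from bench import manip
d=manip.get_image("wrist");cv2.imwrite("pics/w2.png",d["pixels"][:,:,::-1]);np.savez("w2.npz",**d)
t=manip.get_image("top");cv2.imwrite("pics/t2.png",t["pixels"][:,:,::-1])
print(manip.state()["eef_pos"])
E
```

```text
clock: 7.75
eef_pos: [0.4367, 0.1439, 0.0533]
tcp_rot: [0.728, -0.686, -0.0, -0.0]
force: [0.3, 0.7, -1.5]
finger_gap: 0.0853
grasp_force: 0.0
clock: 8.58
eef_pos: [0.573, 0.069, 0.1581]
tcp_rot: [0.71, -0.704, 0.0, -0.0]
force: [0.8, 0.8, 1.5]
finger_gap: 0.085
grasp_force: 0.0
clock: 9.42
eef_pos: [0.6444, 0.0303, 0.1309]
tcp_rot: [0.711, -0.704, -0.001, 0.001]
force: [-0.5, 1.0, -0.2]
finger_gap: 0.0849
grasp_force: 0.0
[0.64545095 0.03011701 0.13230857]
```

View pics/w2.png

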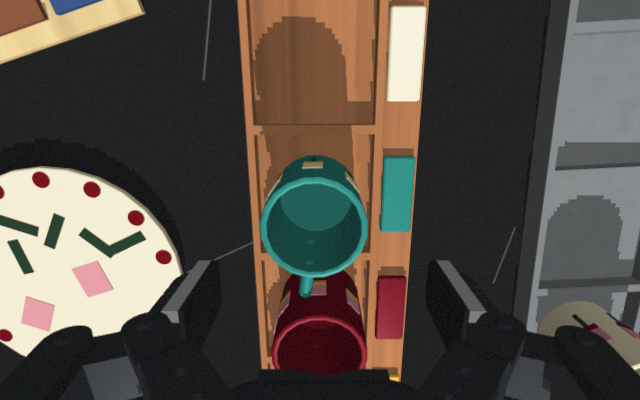

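Teal's rim is centred at about (314,226) and burgundy's at (319,362). Cream now stands in the grey rack at the lower right.

Run:
```python
from h import *
d=dict(np.load("w2.npz"))
k,b=blobs(mask(d,"teal"),(240,140,378,300),500);print(cv2.boundingRect(b[0]),rim(b[0],d,.076))
print(cast([(314,225.5),(319,362)],d,.076))
```

```text
(260, 156, 108, 142) (array([0.64932086, 0.02653621]), np.float64(0.00060069097481357))
[[0.64915974 0.02539418]
 [0.64568578 0.11621956]]
```

```bash
python3 -m creep '[{"xyz":[0.0025,-0.002,-0.004],"twist":0},{"xyz":[0.0025,-0.002,-0.014],"twist":0},{"xyz":[0.0025,-0.002,-0.028],"twist":0},{"xyz":[0.0025,-0.002,-0.044],"twist":0},{"xyz":[0.0025,-0.002,-0.058],"twist":0},{"xyz":[0.0025,-0.002,-0.07],"twist":0},{"xyz":[0.0025,-0.002,-0.077],"twist":0},{"xyz":[0.0025,-0.002,-0.08],"twist":0},{"xyz":[0.0025,-0.002,-0.08],"twist":0},{"xyz":[0.0025,-0.002,-0.08],"twist":0}]'
python3 -m creep '[{"xyz":[0,0,0],"twist":0},{"xyz":[0,0,0],"twist":0},{"xyz":[0,0,0],"twist":0},{"xyz":[0,0,0],"twist":0},{"xyz":[0,0,0],"twist":0},{"xyz":[0,0,0],"twist":0},{"xyz":[0,0,0],"twist":0},{"xyz":[0,0,0],"twist":0},{"xyz":[0,0,0],"twist":0},{"xyz":[0,0,0],"twist":0}]' 0.045 35
python3 -m creep '[{"xyz":[0,0,0.002],"twist":0},{"xyz":[0,0,0.006],"twist":0},{"xyz":[0,0,0.014],"twist":0},{"xyz":[0,0,0.026],"twist":0},{"xyz":[0,0,0.04],"twist":0},{"xyz":[0,0,0.056],"twist":0},{"xyz":[0,0,0.072],"twist":0},{"xyz":[0,0,0.084],"twist":0},{"xyz":[0,0,0.09],"twist":0},{"xyz":[0,0,0.09],"twist":0}]'
python3 -m creep '[{"xyz":[-0.008,0.001,0],"twist":0.005},{"xyz":[-0.024,0.003,0],"twist":0.01},{"xyz":[-0.046,0.005,0],"twist":0.02},{"xyz":[-0.072,0.008,0],"twist":0.03},{"xyz":[-0.1,0.012,0],"twist":0.04},{"xyz":[-0.128,0.015,0],"twist":0.05},{"xyz":[-0.155,0.018,0],"twist":0.05},{"xyz":[-0.178,0.021,0],"twist":0.05},{"xyz":[-0.195,0.023,0],"twist":0.05},{"xyz":[-0.205,0.024,0],"twist":0.05}]'
```

```text
clock: 10.35
eef_pos: [0.6486, 0.0279, 0.0527]
tcp_rot: [0.71, -0.704, 0.0, -0.0]
force: [0.1, 0.9, -0.5]
finger_gap: 0.0845
grasp_force: 0.0
clock: 11.18
eef_pos: [0.6489, 0.028, 0.0535]
tcp_rot: [0.71, -0.704, 0.001, -0.001]
force: [0.1, 0.6, 5.6]
finger_gap: 0.0587
grasp_force: 38.6
clock: 12.02
eef_pos: [0.6489, 0.028, 0.1441]
tcp_rot: [0.71, -0.704, 0.001, -0.001]
force: [0.6, 0.6, -2.1]
finger_gap: 0.0596
grasp_force: 38.2
clock: 12.85
eef_pos: [0.4401, 0.0516, 0.1413]
tcp_rot: [0.728, -0.686, -0.001, 0.001]
force: [0.1, 0.2, -1.6]
finger_gap: 0.0591
grasp_force: 38.3
```

```bash
python3 -m creep '[{"xyz":[0,0,0],"twist":0},{"xyz":[0,0,-0.004],"twist":0},{"xyz":[0,0,-0.012],"twist":0},{"xyz":[0,0,-0.026],"twist":0},{"xyz":[0,0,-0.042],"twist":0},{"xyz":[0,0,-0.058],"twist":0},{"xyz":[0,0,-0.07],"twist":0},{"xyz":[0,0,-0.077],"twist":0},{"xyz":[0,0,-0.08],"twist":0},{"xyz":[0,0,-0.08],"twist":0}]'
python3 -m creep '[{"xyz":[0,0,-0.002],"twist":0},{"xyz":[0,0,-0.004],"twist":0},{"xyz":[0,0,-0.005],"twist":0},{"xyz":[0,0,-0.006],"twist":0},{"xyz":[0,0,-0.007],"twist":0},{"xyz":[0,0,-0.008],"twist":0},{"xyz":[0,0,-0.0085],"twist":0},{"xyz":[0,0,-0.009],"twist":0},{"xyz":[0,0,-0.009],"twist":0},{"xyz":[0,0,-0.009],"twist":0}]'
```

```text
clock: 13.68
eef_pos: [0.4432, 0.0516, 0.0614]
tcp_rot: [0.728, -0.686, -0.0, 0.001]
force: [0.1, -0.1, -2.0]
finger_gap: 0.0592
grasp_force: 38.3
clock: 14.52
eef_pos: [0.4432, 0.0519, 0.0535]
tcp_rot: [0.728, -0.686, 0.0, -0.0]
force: [-1.9, 0.1, 1.0]
finger_gap: 0.0592
grasp_force: 38.6
```

```bash
python3 -m creep '[{"xyz":[0,0,0],"twist":0},{"xyz":[0,0,0],"twist":0},{"xyz":[0,0,0],"twist":0},{"xyz":[0,0,0],"twist":0},{"xyz":[0,0,0],"twist":0},{"xyz":[0,0,0],"twist":0},{"xyz":[0,0,0],"twist":0},{"xyz":[0,0,0],"twist":0},{"xyz":[0,0,0],"twist":0},{"xyz":[0,0,0],"twist":0}]' 0.085
python3 -m creep '[{"xyz":[0,0,0.006],"twist":0},{"xyz":[0,0,0.02],"twist":0},{"xyz":[0,0,0.04],"twist":0},{"xyz":[0,0,0.065],"twist":0},{"xyz":[0.004,0.001,0.085],"twist":0},{"xyz":[0.02,0.006,0.098],"twist":-0.01},{"xyz":[0.045,0.014,0.104],"twist":-0.02},{"xyz":[0.075,0.023,0.104],"twist":-0.03},{"xyz":[0.105,0.032,0.104],"twist":-0.04},{"xyz":[0.135,0.042,0.104],"twist":-0.05}]'
python3 -m creep '[{"xyz":[0.03,0.009,0],"twist":0},{"xyz":[0.05,0.016,0],"twist":0},{"xyz":[0.063,0.019,0],"twist":0},{"xyz":[0.067,0.021,0],"twist":0},{"xyz":[0.067,0.021,0],"twist":0},{"xyz":[0.067,0.021,-0.005],"twist":0},{"xyz":[0.067,0.021,-0.014],"twist":0},{"xyz":[0.067,0.021,-0.022],"twist":0},{"xyz":[0.067,0.021,-0.025],"twist":0},{"xyz":[0.067,0.021,-0.025],"twist":0}]'
python3 - <<'E'
from h import *
from bench import manip
d=manip.get_image("wrist");cv2.imwrite("pics/w3.png",d["pixels"][:,:,::-1]);np.savez("w3.npz",**d)
k,b=blobs(mask(d,"burgundy"),(240,140,374,320),500);print(cv2.boundingRect(b[0]),rim(b[0],d,.076))
print(manip.state()["eef_pos"])
E
```

```text
clock: 15.35
eef_pos: [0.4432, 0.0519, 0.0533]
tcp_rot: [0.728, -0.686, -0.0, -0.0]
force: [0.2, -0.6, -0.3]
finger_gap: 0.0847
grasp_force: 0.0
clock: 16.18
eef_pos: [0.5795, 0.0941, 0.1581]
tcp_rot: [0.71, -0.704, 0.0, -0.0]
force: [-0.1, 0.2, -0.3]
finger_gap: 0.085
grasp_force: 0.0
clock: 17.02
eef_pos: [0.644, 0.1146, 0.1309]
tcp_rot: [0.71, -0.704, -0.001, 0.001]
force: [-0.4, 1.7, 0.3]
finger_gap: 0.0848
grasp_force: 0.0
(266, 155, 107, 143) (array([0.64599334, 0.11074404]), np.float64(0.0005187229633192841))
[0.64456402 0.11462601 0.13172805]
```

View pics/w3.png

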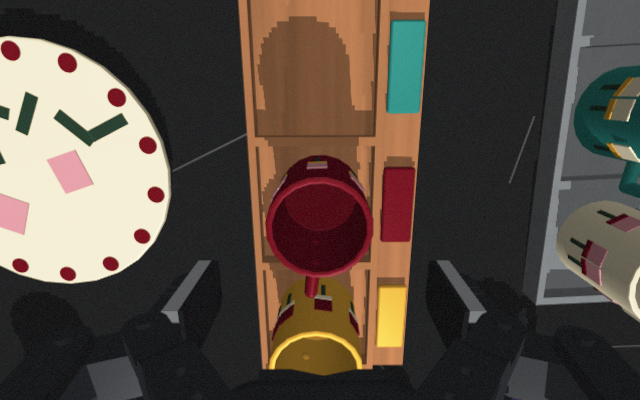

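Burgundy's rim is centred at about (320,226), with teal and cream upright in the grey rack on the right.

```bash
python3 -m creep '[{"xyz":[0.0005,-0.0025,-0.004],"twist":0},{"xyz":[0.0005,-0.0025,-0.014],"twist":0},{"xyz":[0.0005,-0.0025,-0.028],"twist":0},{"xyz":[0.0005,-0.0025,-0.044],"twist":0},{"xyz":[0.0005,-0.0025,-0.058],"twist":0},{"xyz":[0.0005,-0.0025,-0.07],"twist":0},{"xyz":[0.0005,-0.0025,-0.077],"twist":0},{"xyz":[0.0005,-0.0025,-0.08],"twist":0},{"xyz":[0.0005,-0.0025,-0.08],"twist":0},{"xyz":[0.0005,-0.0025,-0.08],"twist":0}]'
python3 -m creep '[{"xyz":[0,0,0],"twist":0},{"xyz":[0,0,0],"twist":0},{"xyz":[0,0,0],"twist":0},{"xyz":[0,0,0],"twist":0},{"xyz":[0,0,0],"twist":0},{"xyz":[0,0,0],"twist":0},{"xyz":[0,0,0],"twist":0},{"xyz":[0,0,0],"twist":0},{"xyz":[0,0,0],"twist":0},{"xyz":[0,0,0],"twist":0}]' 0.045 35
python3 -m creep '[{"xyz":[0,0,0.002],"twist":0},{"xyz":[0,0,0.006],"twist":0},{"xyz":[0,0,0.014],"twist":0},{"xyz":[0,0,0.026],"twist":0},{"xyz":[0,0,0.04],"twist":0},{"xyz":[0,0,0.056],"twist":0},{"xyz":[0,0,0.072],"twist":0},{"xyz":[0,0,0.084],"twist":0},{"xyz":[0,0,0.09],"twist":0},{"xyz":[0,0,0.09],"twist":0}]'
python3 -m creep '[{"xyz":[-0.008,-0.006,0],"twist":0.005},{"xyz":[-0.023,-0.018,0],"twist":0.01},{"xyz":[-0.044,-0.034,0],"twist":0.02},{"xyz":[-0.069,-0.053,0],"twist":0.03},{"xyz":[-0.096,-0.074,0],"twist":0.04},{"xyz":[-0.123,-0.095,0],"twist":0.05},{"xyz":[-0.149,-0.115,0],"twist":0.05},{"xyz":[-0.171,-0.132,0],"twist":0.05},{"xyz":[-0.188,-0.145,0],"twist":0.05},{"xyz":[-0.1965,-0.152,0],"twist":0.05}]'
python3 -m creep '[{"xyz":[0,0,0],"twist":0},{"xyz":[0,0,-0.004],"twist":0},{"xyz":[0,0,-0.012],"twist":0},{"xyz":[0,0,-0.026],"twist":0},{"xyz":[0,0,-0.042],"twist":0},{"xyz":[0,0,-0.058],"twist":0},{"xyz":[0,0,-0.07],"twist":0},{"xyz":[0,0,-0.077],"twist":0},{"xyz":[0,0,-0.08],"twist":0},{"xyz":[0,0,-0.08],"twist":0}]'
```

```text
clock: 17.9
eef_pos: [0.6461, 0.1124, 0.0528]
tcp_rot: [0.71, -0.704, 0.0, -0.0]
force: [-0.1, 0.0, 0.2]
finger_gap: 0.0848
grasp_force: 0.0
clock: 18.73
eef_pos: [0.6464, 0.1125, 0.0534]
tcp_rot: [0.71, -0.704, 0.001, -0.001]
force: [-0.3, -0.8, 5.8]
finger_gap: 0.0593
grasp_force: 38.6
clock: 19.57
eef_pos: [0.6463, 0.1126, 0.1441]
tcp_rot: [0.71, -0.704, 0.001, -0.001]
force: [0.2, 0.1, -1.3]
finger_gap: 0.0589
grasp_force: 38.2
clock: 20.4
eef_pos: [0.4463, -0.0409, 0.1415]
tcp_rot: [0.727, -0.686, -0.001, 0.001]
force: [0.6, -0.4, -2.0]
finger_gap: 0.0595
grasp_force: 38.4
clock: 21.23
eef_pos: [0.4492, -0.0394, 0.0614]
tcp_rot: [0.728, -0.686, -0.0, 0.001]
force: [-0.1, 0.0, -2.0]
finger_gap: 0.059
grasp_force: 38.4
```

```bash
python3 -m creep '[{"xyz":[0,0,-0.002],"twist":0},{"xyz":[0,0,-0.004],"twist":0},{"xyz":[0,0,-0.005],"twist":0},{"xyz":[0,0,-0.006],"twist":0},{"xyz":[0,0,-0.007],"twist":0},{"xyz":[0,0,-0.008],"twist":0},{"xyz":[0,0,-0.0085],"twist":0},{"xyz":[0,0,-0.009],"twist":0},{"xyz":[0,0,-0.009],"twist":0},{"xyz":[0,0,-0.009],"twist":0}]'
python3 -m creep '[{"xyz":[0,0,0],"twist":0},{"xyz":[0,0,0],"twist":0},{"xyz":[0,0,0],"twist":0},{"xyz":[0,0,0],"twist":0},{"xyz":[0,0,0],"twist":0},{"xyz":[0,0,0],"twist":0},{"xyz":[0,0,0],"twist":0},{"xyz":[0,0,0],"twist":0},{"xyz":[0,0,0],"twist":0},{"xyz":[0,0,0],"twist":0}]' 0.085
python3 -m creep '[{"xyz":[0,0,0.006],"twist":0},{"xyz":[0,0,0.02],"twist":0},{"xyz":[0,0,0.04],"twist":0},{"xyz":[0,0,0.065],"twist":0},{"xyz":[0.002,0.002,0.085],"twist":0},{"xyz":[0.012,0.015,0.098],"twist":-0.01},{"xyz":[0.03,0.037,0.104],"twist":-0.02},{"xyz":[0.052,0.065,0.104],"twist":-0.03},{"xyz":[0.075,0.094,0.104],"twist":-0.04},{"xyz":[0.098,0.122,0.104],"twist":-0.05}]'
python3 -m creep '[{"xyz":[0.022,0.028,0],"twist":0},{"xyz":[0.044,0.055,0],"twist":0},{"xyz":[0.065,0.081,0],"twist":0},{"xyz":[0.082,0.102,0],"twist":0},{"xyz":[0.094,0.117,0],"twist":0},{"xyz":[0.1,0.125,-0.005],"twist":0},{"xyz":[0.1,0.125,-0.014],"twist":0},{"xyz":[0.1,0.125,-0.022],"twist":0},{"xyz":[0.1,0.125,-0.025],"twist":0},{"xyz":[0.1,0.125,-0.025],"twist":0}]'
python3 - <<'E'
from h import *
from bench import manip
d=manip.get_image("wrist");cv2.imwrite("pics/w4.png",d["pixels"][:,:,::-1])
k,b=blobs(mask(d,"mustard"),(240,140,376,340),500);print(cv2.boundingRect(b[0]),rim(b[0],d,.076))
print(manip.state()["eef_pos"])
E
```

```text
clock: 22.07
eef_pos: [0.4492, -0.0397, 0.0534]
tcp_rot: [0.728, -0.686, 0.0, -0.0]
force: [-0.5, -0.5, 0.2]
finger_gap: 0.0593
grasp_force: 38.5
clock: 22.9
eef_pos: [0.4492, -0.0396, 0.0533]
tcp_rot: [0.728, -0.686, -0.0, 0.0]
force: [0.2, 0.9, 0.0]
finger_gap: 0.0853
grasp_force: 0.0
clock: 23.73
eef_pos: [0.5481, 0.0837, 0.1582]
tcp_rot: [0.71, -0.704, 0.0, -0.001]
force: [0.9, 0.0, -0.6]
finger_gap: 0.0849
grasp_force: 0.0
clock: 24.57
eef_pos: [0.646, 0.2062, 0.1311]
tcp_rot: [0.71, -0.704, -0.0, 0.001]
force: [0.4, -0.0, -0.1]
finger_gap: 0.085
grasp_force: 0.0
(266, 161, 108, 140) (array([0.64781854, 0.20687945]), np.float64(0.0005806498384838681))
[0.6465215  0.20632807 0.13209928]
```

View pics/w4.png

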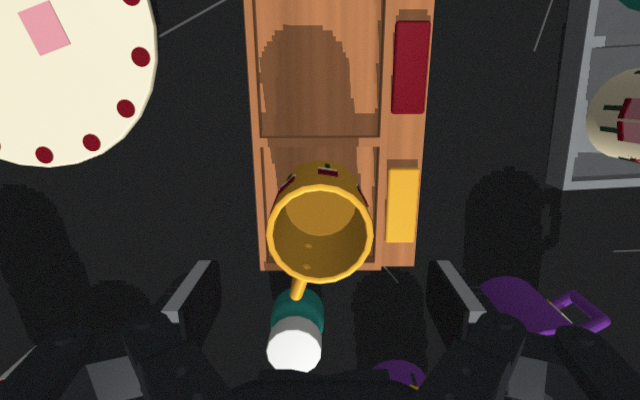

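Mustard's rim is centred at about (320,234). The jar at (295,345) is lower than the gripper body, and the purple mug at (520,305) is clear of the fingers.

```bash
python3 -m creep '[{"xyz":[0.001,0.001,-0.004],"twist":0},{"xyz":[0.001,0.001,-0.014],"twist":0},{"xyz":[0.001,0.001,-0.028],"twist":0},{"xyz":[0.001,0.001,-0.044],"twist":0},{"xyz":[0.001,0.001,-0.058],"twist":0},{"xyz":[0.001,0.001,-0.07],"twist":0},{"xyz":[0.001,0.001,-0.077],"twist":0},{"xyz":[0.001,0.001,-0.08],"twist":0},{"xyz":[0.001,0.001,-0.08],"twist":0},{"xyz":[0.001,0.001,-0.08],"twist":0}]'
python3 -m creep '[{"xyz":[0,0,0],"twist":0},{"xyz":[0,0,0],"twist":0},{"xyz":[0,0,0],"twist":0},{"xyz":[0,0,0],"twist":0},{"xyz":[0,0,0],"twist":0},{"xyz":[0,0,0],"twist":0},{"xyz":[0,0,0],"twist":0},{"xyz":[0,0,0],"twist":0},{"xyz":[0,0,0],"twist":0},{"xyz":[0,0,0],"twist":0}]' 0.045 35
python3 -m creep '[{"xyz":[0,0,0.002],"twist":0},{"xyz":[0,0,0.006],"twist":0},{"xyz":[0,0,0.014],"twist":0},{"xyz":[0,0,0.026],"twist":0},{"xyz":[0,0,0.042],"twist":0},{"xyz":[0,0,0.06],"twist":0},{"xyz":[0,0,0.077],"twist":0},{"xyz":[0,0,0.091],"twist":0},{"xyz":[0,0,0.1],"twist":0},{"xyz":[0,0,0.1],"twist":0}]'
python3 -m creep '[{"xyz":[-0.005,-0.009,0],"twist":0.005},{"xyz":[-0.015,-0.026,0],"twist":0.01},{"xyz":[-0.028,-0.048,0],"twist":0.02},{"xyz":[-0.042,-0.073,0],"twist":0.03},{"xyz":[-0.056,-0.098,0],"twist":0.04},{"xyz":[-0.07,-0.123,0],"twist":0.05},{"xyz":[-0.084,-0.148,0],"twist":0.05},{"xyz":[-0.098,-0.173,0],"twist":0.05},{"xyz":[-0.112,-0.198,0],"twist":0.05},{"xyz":[-0.126,-0.222,0],"twist":0.05}]'
python3 -m creep '[{"xyz":[-0.014,-0.024,0],"twist":0},{"xyz":[-0.028,-0.048,0],"twist":0},{"xyz":[-0.041,-0.071,0],"twist":0},{"xyz":[-0.052,-0.091,0],"twist":0},{"xyz":[-0.061,-0.107,0],"twist":0},{"xyz":[-0.066,-0.115,0],"twist":0},{"xyz":[-0.067,-0.117,0],"twist":0},{"xyz":[-0.067,-0.117,0],"twist":0},{"xyz":[-0.067,-0.117,-0.004],"twist":0},{"xyz":[-0.067,-0.117,-0.01],"twist":0}]'
python3 -m creep '[{"xyz":[0,0,0],"twist":0},{"xyz":[0,0,-0.004],"twist":0},{"xyz":[0,0,-0.012],"twist":0},{"xyz":[0,0,-0.026],"twist":0},{"xyz":[0,0,-0.042],"twist":0},{"xyz":[0,0,-0.058],"twist":0},{"xyz":[0,0,-0.07],"twist":0},{"xyz":[0,0,-0.077],"twist":0},{"xyz":[0,0,-0.08],"twist":0},{"xyz":[0,0,-0.08],"twist":0}]'
```

```text
clock: 25.45
eef_pos: [0.6486, 0.2085, 0.0529]
tcp_rot: [0.71, -0.704, 0.0, -0.0]
force: [-0.3, -0.9, 1.4]
finger_gap: 0.0849
grasp_force: 0.0
clock: 26.28
eef_pos: [0.6489, 0.2086, 0.0535]
tcp_rot: [0.71, -0.704, 0.0, -0.001]
force: [0.8, 0.4, 6.3]
finger_gap: 0.0601
grasp_force: 38.5
clock: 27.12
eef_pos: [0.6492, 0.2087, 0.155]
tcp_rot: [0.71, -0.704, 0.001, -0.002]
force: [0.6, 0.4, -0.4]
finger_gap: 0.0606
grasp_force: 38.2
clock: 27.95
eef_pos: [0.5206, -0.0148, 0.1513]
tcp_rot: [0.728, -0.686, -0.001, 0.001]
force: [0.4, -0.6, -1.8]
finger_gap: 0.0599
grasp_force: 38.2
clock: 28.78
eef_pos: [0.4561, -0.1299, 0.1422]
tcp_rot: [0.728, -0.686, 0.0, -0.0]
force: [0.3, 0.4, -1.8]
finger_gap: 0.0601
grasp_force: 38.3
clock: 29.62
eef_pos: [0.4549, -0.1305, 0.0617]
tcp_rot: [0.728, -0.686, -0.0, 0.0]
force: [0.8, -0.5, -0.8]
finger_gap: 0.0601
grasp_force: 38.3
```

```bash
python3 -m creep '[{"xyz":[0,0,-0.002],"twist":0},{"xyz":[0,0,-0.004],"twist":0},{"xyz":[0,0,-0.005],"twist":0},{"xyz":[0,0,-0.006],"twist":0},{"xyz":[0,0,-0.007],"twist":0},{"xyz":[0,0,-0.008],"twist":0},{"xyz":[0,0,-0.0085],"twist":0},{"xyz":[0,0,-0.009],"twist":0},{"xyz":[0,0,-0.009],"twist":0},{"xyz":[0,0,-0.009],"twist":0}]'
python3 -m creep '[{"xyz":[0,0,0],"twist":0},{"xyz":[0,0,0],"twist":0},{"xyz":[0,0,0],"twist":0},{"xyz":[0,0,0],"twist":0},{"xyz":[0,0,0],"twist":0},{"xyz":[0,0,0],"twist":0},{"xyz":[0,0,0],"twist":0},{"xyz":[0,0,0],"twist":0},{"xyz":[0,0,0],"twist":0},{"xyz":[0,0,0],"twist":0}]' 0.085
python3 -m creep '[{"xyz":[0,0,0.006],"twist":0},{"xyz":[0,0,0.02],"twist":0},{"xyz":[0,0,0.04],"twist":0},{"xyz":[0,0,0.065],"twist":0},{"xyz":[0,0,0.09],"twist":0},{"xyz":[0,0,0.12],"twist":0},{"xyz":[-0.005,-0.02,0.15],"twist":0},{"xyz":[-0.01,-0.05,0.17],"twist":0},{"xyz":[-0.015,-0.08,0.18],"twist":0},{"xyz":[-0.02,-0.11,0.18],"twist":0}]'
python3 -m creep '[{"xyz":[-0.005,-0.03,0],"twist":0},{"xyz":[-0.01,-0.06,0],"twist":0},{"xyz":[-0.015,-0.09,0],"twist":0},{"xyz":[-0.02,-0.12,0],"twist":0},{"xyz":[-0.025,-0.145,0],"twist":0},{"xyz":[-0.028,-0.16,0],"twist":0},{"xyz":[-0.03,-0.17,0],"twist":0},{"xyz":[-0.03,-0.17,0],"twist":0},{"xyz":[-0.03,-0.17,0],"twist":0},{"xyz":[-0.03,-0.17,0],"twist":0}]'
python3 - <<'E'
from bench import manip
import cv2,numpy as np
t=manip.get_image("top")["pixels"];s=manip.get_image("scene")["pixels"]
f=lambda a:cv2.resize(np.ascontiguousarray(a[:,:,::-1]),(700,290),interpolation=cv2.INTER_CUBIC)
cv2.imwrite("pics/end.png",np.vstack([f(t[170:285,210:490]),f(s[140:256,180:460])]))
E
```

```text
clock: 30.45
eef_pos: [0.4552, -0.1307, 0.0535]
tcp_rot: [0.728, -0.686, 0.0, 0.0]
force: [-1.1, -0.3, 1.8]
finger_gap: 0.0603
grasp_force: 38.5
clock: 31.28
eef_pos: [0.4552, -0.1306, 0.0533]
tcp_rot: [0.728, -0.686, 0.0, -0.0]
force: [-0.7, -0.6, 0.3]
finger_gap: 0.0848
grasp_force: 0.0
clock: 32.12
eef_pos: [0.4361, -0.2422, 0.2372]
tcp_rot: [0.728, -0.685, 0.003, -0.001]
force: [1.5, -0.1, -0.3]
finger_gap: 0.0852
grasp_force: 0.0
clock: 32.95
eef_pos: [0.4054, -0.4099, 0.2335]
tcp_rot: [0.728, -0.686, 0.0, -0.0]
force: [-0.2, 0.4, 0.5]
finger_gap: 0.0851
grasp_force: 0.0
```

View pics/end.png

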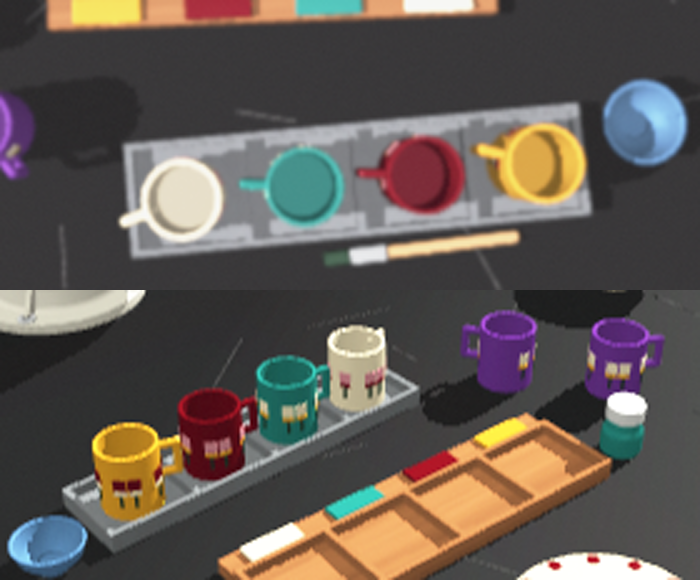

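All four mugs stand upright, one in each grey bay, reading cream, teal, burgundy, mustard from the robot's left (top crop x = 182, 303, 422, 540). The gripper is clear of everything.

```bash
python3 -c "
from bench import manip
print(manip.close_job())"
```

```text
the job is handed in; nothing more can be done
None
```

I moved all four mugs to the grey rack in reverse order (cream, teal, burgundy, mustard from the robot's left), each upright in its bay and released, and handed the job in at about 33 s of the 88 s; no verdict came back.

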